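# Return the ceramic reference plate to its slide-cover case

## Task

Put the plain full-width ceramic plate away: pull it up out of the rack by its top edge, lean it on the sloping rest and let go, then take it again by its two long narrow sides and lay it flat in the compartment of the aluminium case, whose cover has to be slid open for this. Finish with the cover slid fully shut over the plate. The plate is brittle, so never let it drop or topple, and leave the other gauges, the toy dogs, the caliper and the bottle where they are.

Things in the scene. Friction and masses are not known exactly. Their poses are not given: they have to be found in the camera images.
- plate: The plate to put away: plain off-white ceramic slab 60 wide (its x) x 16 thick (its y) x 90 long (its z), about 0.2 to 0.45 kg. Origin at the centre of its lower 60 x 16 end; z runs up its length as it stands in the rack. It stands in one of the rack's three slots (drawn by lot), its foot 10 mm above the table and its top 24 mm above the rack's top.
- plate_mid (a point): Centre of the plate: 45 mm along its z from its origin.
- narrow_bar: Another off-white ceramic gauge in the rack, to be left: plain bar 36 wide x 16 thick x 90 tall. Origin at the centre of its foot.
- notched_gauge: Another off-white ceramic gauge in the rack, to be left: 60 wide x 16 thick x 90 tall with a notch 26 wide and 22 deep in its top edge. Origin at the centre of its foot.
- rack: Fixed grey block 100 (x) x 190 (y) x 76 high with three upright slots in a row along its y at -62, 0 and +62 mm, each 64 (x) x 19 (y) and 66 deep, one gauge in each. Origin at the centre of its underside, on the table. Free gap between the faces of neighbouring gauges: 46 mm. A gauge's x and y are the rack's x and y.
- cradle: Fixed sloping rest: a seat 36 mm wide (x) on a foot 80 (x) x 100 (y) x 6 mm. Origin at the centre of the foot's underside. The slope rises at 45 degrees towards its +y from an inner corner at (0, -30, 30) mm in its frame and is 55 mm long; at that corner a lip 20 mm high stands square to the slope.
- cradle_mid (a point): Where the plate's centre is when it lies on the rest: (0, -3.8, 67.5) mm in the rest's frame, axes as the rest's. One 60 x 16 end is against the lip, a 60 x 90 face on the slope, the 60 width along the rest's x. It then overhangs the slope's upper end by 35 mm and the seat by 12 mm at each side: room for fingers.
- case: Fixed aluminium case 232 (x) x 144 (y) with its rim 32 mm above the table and side rails 39 mm high. Origin at the centre of its underside. Its -x half is an open compartment, its +x half a solid deck on which the open cover rests.
- case_in (a point): Centre of the compartment's floor, at (-59, 0, 6) mm in the case's frame; axes as the case's. The compartment is 104 (x) x 124 (y) x 26 deep inside: the plate lies flat in it with its 90 length along the case's x, leaving 32 mm for a finger at each of its long sides.
- cover (a joint): Slide of the flat white plastic cover (112 x 132 x 4 mm, its top 36.5 mm above the table), along the case's +x. 0 = fully shut over the compartment, 0.116 m = fully open, over the deck. Starts between 0 and 0.07. Friction about 1.5 N; it stays where it is left.
- cover_grip (a point): Middle of the top of the cover's upright dark grip rib: 12 thick along the case's x, 60 long along its y, 26 high, its top 62.5 mm above the table. It moves with the cover; it is over the compartment's centre when shut.
- dog_a: Bystander: dusty pink toy dog, about 105 long x 40 wide x 75 high, head to its +x, loose. Origin between its feet.
- dog_b: Bystander: mint toy dog, about 105 long x 40 wide x 75 high, head to its +x, loose. Origin between its feet.
- dog_c: Bystander: pale blue toy dog, about 105 long x 40 wide x 75 high, head to its +x, loose. Origin between its feet.
- dog_d: Bystander: beige toy dog, about 105 long x 40 wide x 75 high, head to its +x, loose. Origin between its feet.
- caliper: Bystander: caliper 190 x 60 x 14, lying loose far back on the table, length along its x. Origin at its middle, on the table.
- bottle: Bystander: white bottle, diameter 60, 150 high, standing loose at the back right. Origin under its centre.
There are look-alikes about, which are no part of the job. Leave any orange, red or yellow look-alike of the cradle alone.

How it is judged (in metres and radians):
On the way, in this order (a step that is already met when the one before it is completed fails the run):
1. the plate lies on the sloping rest, let go and still (distance between plate_mid and cradle_mid below 0.02 m and angle between the y axis of plate and the z axis of cradle, either way round between 0.65 and 0.92 rad and angle between the x axis of plate and the x axis of cradle, either way round below 0.2 rad and contact force between the fingers and plate below 0.1 N and linear speed of plate below 0.02 m/s), for 0.2 s.
2. the plate lies flat on the compartment's floor, let go (x of plate_mid in the frame of case_in between -0.025 and 0.025 m and y of plate_mid in the frame of case_in between -0.035 and 0.035 m and z of plate_mid in the frame of case_in below 0.012 m and angle between the y axis of plate and the z axis of case, either way round below 0.1 rad and contact force between the fingers and plate below 0.1 N and linear speed of plate below 0.02 m/s), for 0.2 s.
At the end, for the whole second after the job is handed in: The plate lies flat (within 0.1 rad) and still on the compartment's floor, let go, its centre within 25 mm (x) and 35 mm (y) of the compartment's centre, and the cover is at rest, shut to within 4 mm (all of step 2 and value of joint cover below 0.004 m and velocity of joint cover below 0.01 m/s); the robot touches nothing.
It fails at once if the plate drops or topples: out of the fingers it moves faster than 0.5 m/s or turns faster than 6 rad/s (contact force between the fingers and plate below 0.1 N and (linear speed of plate above 0.5 m/s or angular speed of plate above 6 rad/s)).
It fails at once if another gauge, a toy dog, the caliper or the bottle is shifted more than 20 mm or tipped more than 0.5 rad (distance of any of narrow_bar, notched_gauge, dog_a, dog_b, dog_c, dog_d, caliper, bottle from where it was at the start of the episode above 0.02 m or angle between any of narrow_bar, notched_gauge, dog_a, dog_b, dog_c, dog_d, caliper, bottle's own z axis and vertical above 0.5 rad).
It also fails if it takes over 70 s, if anything falls off the work surface, if the arm or the gripper's body presses on something with over 40 N, if the wrist force passes 120 N, or if a joint passes its speed limit or range.

## Robot

A 6-joint arm with a two-finger parallel gripper is mounted at the origin on the work surface. World frame = base frame: x ahead of the robot, y to its left, z up, the work surface at z = 0. Lengths are in m, angles in degrees, forces in N, time in s.
With the tool pointing down it reaches from about 0.25 to 0.725 m from the base axis. Payload 9.7 kg.
Tool frame: the origin (TCP) lies between the finger pads; the fingertips stand 17 mm ahead of it and the grasp point (between the pads) lies 2 mm behind it; z points along the fingers, y is the direction in which the jaws open and shut (so a half turn about z gives the same grasp; the last joint's range is limited). The gripper opens to 85 mm and grips with 20 to 120 N. Pads are 22 mm wide; open, the fingers measure 114 mm over their backs; the gripper's body (76 mm by 85 mm) begins 54 mm behind the grasp point. The pads swing forward as they close: fully open they stand 13 mm farther back than shut.
Start: joints at [76.776, 4.979, 10.078, 95.1, 0, 90], TCP at [0.126, 0.535, 0.248] pointing down, gripper open.
Joint ranges: [-179.16, 179.16], [-48.56, 103.87], [-65.8, 70.77], [-126.05, 130.52], [-82.76, 87.17], [-180, 180]. Speed limits (degrees/s): [127.2, 127.2, 147.25, 180, 180, 180].

## Interface

Orientations are given as [roll, pitch, yaw] about the fixed x, y, z axes, in that order (R = Rz(yaw) Ry(pitch) Rx(roll)).
In Python, from workcell import monitor, cams, order gives the robot as it stands. The module is installed in compiled form; this text tells all that it offers.
- The arm moves only by the shell command python3 -m handwheel 'ROWS' [OPENING] [FORCE]. ROWS is JSON, a list of rows, each a list of 6 numbers: the shift along the tool's x, y, z in m, then the turn, a rotation vector about the tool's x, y, z in degrees. In form: [[tx, ty, tz, wx, wy, wz], ...]. A call has exactly 8 rows; each row shifts and turns the commanded pose from where the row before left it, along the tool's axes as they then stand; what a row does not reach is not made up. A row lasts 1/12 s, in which the tool goes at most 41.7 mm and 7.16 degrees, less where a joint would pass 70% of its speed; a pose out of reach is approached as far as the arm can. A call is refused whole if a number of a shift passes 0.0417 or a number of a turn 7.16, either way. A call with a gripper value outside its range is refused whole. OPENING is the opening, from -1 (shut) to 1 (fully open), set as the call begins (- or left out, the last holds). The fingers move at their own pace and stop on an object; FORCE is the grip in N (left out, the last holds). Time passes only in rows, so rows that do not move let the fingers close, or fill a call up. It gives the time, the measured TCP pose, the force and the opening at its end, in the units of the state.
- monitor.get_obs(): the state, without advancing time (a new reading comes with each control period).
- cams.camera(name): name is "scene" or "top"; returns a dict with "img" (384x512x3 uint8, red, green, blue), "depth" (384x512 float32, m along the optical axis (not along the pixel's ray), 0 where there is no reading), "fx", "fy", "cx", "cy" (pixels), "rvec" (rotation vector, rad) and "tvec" (3), from world to camera coordinates, as OpenCV has them. Camera axes: x right, y down, z forward; pixel columns grow to the right and rows downward; lengths in m; the calibration is good to about 2 mm. A picture is of the moment at which its call begins.
- order.job_done(): hands the job in, once; it reports no verdict.
The state is a dict: "time": time; "q": joint angles; "qd": joint speeds; "joint_efforts": joint torques, N m; "ee_pos": TCP position; "tcp_rot": TCP orientation; "wrist_force": force on the tool from outside, world axes, zero at the start; "torque": the same for the moment, N m; "opening": finger opening in m.
Only numpy, scipy, OpenCV 4.12 (cv2) and the standard library are available. Lean on these libraries where they do the work, as an engineer would, in place of code of your own. Each camera call takes 0.05 s, during which the arm holds its last target. There are 200 camera calls.

## Working session

There is one attempt and no reset: what is moved stays moved. The work goes in short steps, Python scripts to look and compute and a shell command to move; the robot and the scene stay as the last step left them, time stands still between calls to the robot, and variables do not carry over. Pictures are saved under pics/ and viewed, about 8 in all and at most 12, crops included, and the job is handed in when it is done.

```bash
mkdir -p pics; cat > h.py <<'E'
import numpy as np, cv2
from workcell import monitor, cams, order
def shot(n):
    c=cams.camera(n); R=cv2.Rodrigues(np.array(c['rvec'],float))[0]; t=np.array(c['tvec'],float).ravel()
    v,u=np.mgrid[:384,:512]; d=c['depth']
    P=np.stack([(u-c['cx'])/c['fx']*d,(v-c['cy'])/c['fy']*d,d],-1)
    c['P']=(P-t)@R; c['P'][d==0]=np.nan; c['R']=R;c['t']=t; return c
def save(img,f): cv2.imwrite('pics/'+f,img[...,::-1])
E
python3 - <<'E'
from h import *
o=monitor.get_obs(); print({k:np.round(v,3) for k,v in o.items()})
a=shot('scene');b=shot('top')
for c in(a,b): print('cam',-c['R'].T@c['t'],c['R'][2],c['fx'])
np.savez('s0.npz',ai=a['img'],aP=a['P'],bi=b['img'],bP=b['P'])
save(cv2.resize(a['img'],(800,600)),'scene0.png');save(cv2.resize(b['img'],(800,600)),'top0.png')
E
```

```text
{'time': np.float64(0.0), 'q': array([76.775,  5.012, 10.035, 95.101,  0.   , 89.999]), 'qd': array([-0.052, -0.072, -0.049,  0.106,  0.004,  0.012]), 'joint_efforts': array([ 2.0000e-03, -5.2039e+01,  4.6480e+01,  1.6000e-02,  0.0000e+00,
       -0.0000e+00]), 'ee_pos': array([0.126, 0.535, 0.248]), 'tcp_rot': array([-179.921,   -0.   ,  166.776]), 'wrist_force': array([-0.584, -0.399, -0.637]), 'torque': array([-0.003,  0.065, -0.028]), 'opening': np.float64(0.086)}
cam [ 0.96467794 -0.61088059  1.06663497] [-0.32319842  0.51607844 -0.79322496] 489.7620993588915
cam [0.31407698 0.03987929 1.21387167] [ 2.10182491e-01 -6.49549606e-04 -9.77661955e-01] 412.22165406027415
```

View pics/scene0.png

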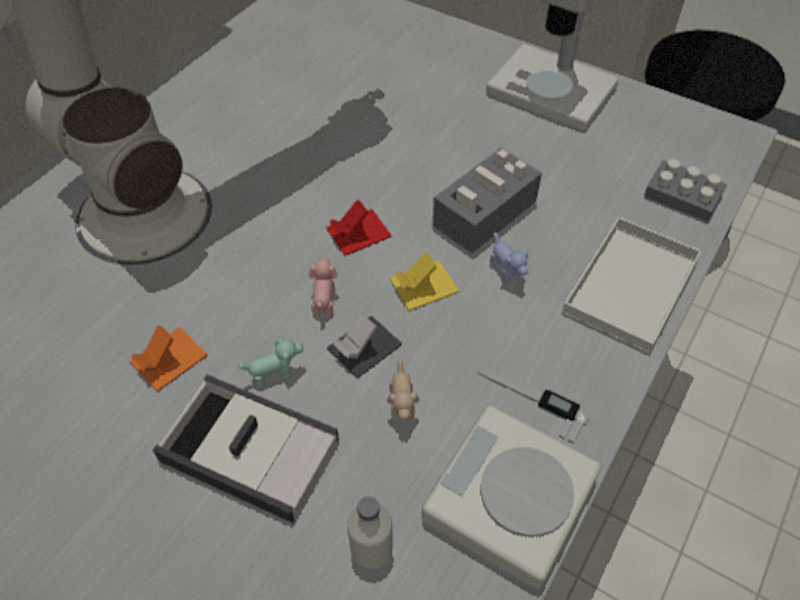

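View pics/top0.png

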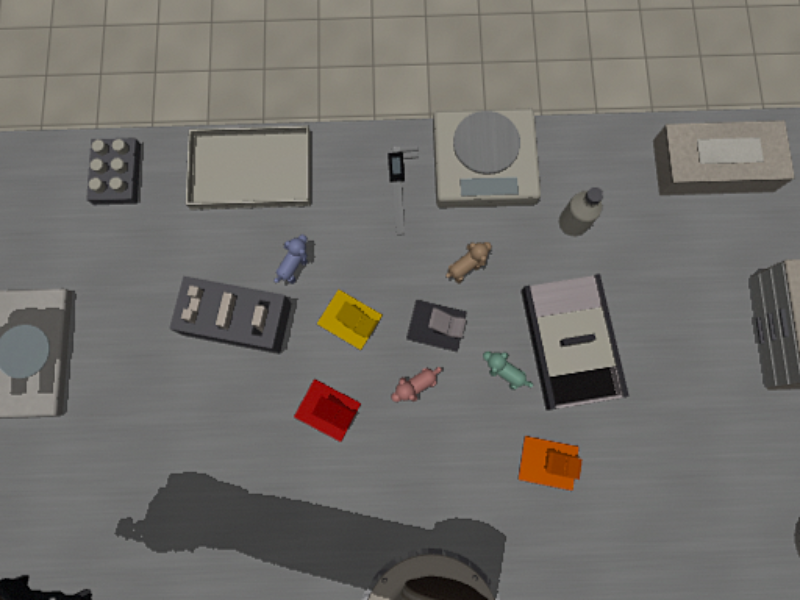

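Scene: the rack is at top-view pixel (232,315) of 800x600. Its gauges are at (190,302), two lugs so notched; (226,310), full width; and (258,318), narrow. Cradles are grey at (437,325), with yellow, red and orange look-alikes. The case is at (575,342) with its cover partly open. Next I measure and take a close crop.

```bash
cat > m.py <<'E'
from h import *
s=np.load('s0.npz')
def clus(P,lo,hi,x0,y0,r):
    m=(P[...,2]>lo)&(P[...,2]<hi)&(np.hypot(P[...,0]-x0,P[...,1]-y0)<r); return m
def rect(m,P):
    r=cv2.minAreaRect((P[m][:,:2]*1000).astype(np.float32)); return np.round(r[0],1),np.round(r[1],1),round(r[2],1)
for k in 'ab':
    P=s[k+'P'];
    Z=np.nan_to_num(P[...,2])
    print(k)
    if k=='b':
        for n,(u,v) in dict(plate=(226,310),notch=(188,310),bar=(258,318),rack=(240,330),cr=(448,322),foot=(420,330),case=(560,385),cover=(590,360),grip=(577,340),deck=(560,295),rail=(534,340)).items():
            print(n,P[int(v*.64),int(u*.64)].round(3))
# gauge tops
for k in 'ab':
    P=s[k+'P']; m=(clus(P,.09,.115,.40,.40,.2)).astype(np.uint8)
    n,l,st,ce=cv2.connectedComponentsWithStats(m)
    for i in range(1,n):
        if st[i,4]>8: print(k,'top',st[i,4],rect(l==i,P),np.nanmedian(P[l==i][:,2]).round(4),ce[i])
E
python3 m.py
python3 -c "
from h import *
s=np.load('s0.npz')
a=cv2.resize(s['ai'][80:170,260:380],(480,360),interpolation=2);b=cv2.resize(s['bi'][165:240,100:200],(480,360),interpolation=2)
save(np.vstack([a,b])[:, :],'c.png')
import cv2 as c; i=c.imread('pics/c.png'); c.imwrite('pics/crop.png',np.hstack([i[:360],i[360:]])[:, :960][:, ::1]); i=c.imread('pics/crop.png'); c.imwrite('pics/crop.png',c.resize(i,(800,300)))
"
```

```text
a
b
plate [0.552 0.345 0.101]
notch [0.555 0.413 0.096]
bar [0.535 0.286 0.105]
rack [0.519 0.325 0.075]
cr [ 0.529 -0.05   0.042]
foot [0.521 0.001 0.009]
case [nan nan nan]
cover [ 0.452 -0.308  0.037]
grip [ 0.487 -0.281  0.062]
deck [ 0.578 -0.265  0.03 ]
rail [ 0.495 -0.211  0.022]
a top 44 (array([547.1, 414.6]), array([20.4, 18.6]), 75.7) 0.0991 [320.75        98.45454545]
a top 43 (array([589.8, 404. ]), array([20.4, 18.8]), 82.2) 0.099 [332.37209302 105.65116279]
a top 130 (array([556.3, 348.2]), array([18.8, 59.9]), 77.1) 0.099 [312.95384615 112.87692308]
a top 80 (array([541.4, 287.1]), array([19.1, 38.6]), 80.5) 0.0991 [298.05  123.525]
b top 45 (array([587.8, 404.3]), array([17.7, 17.5]), 78.8) 0.0992 [123.37777778 186.28888889]
b top 143 (array([553.4, 348.8]), array([17.8, 59.9]), 77.4) 0.0998 [143.06293706 197.8041958 ]
b top 84 (array([540.1, 288.8]), array([17.9, 35.3]), 77.7) 0.0997 [164.79761905 201.92857143]
b top 45 (array([546. , 413.4]), array([16.1, 17.8]), 80.8) 0.0987 [119.4        201.17777778]
```

View pics/crop.png

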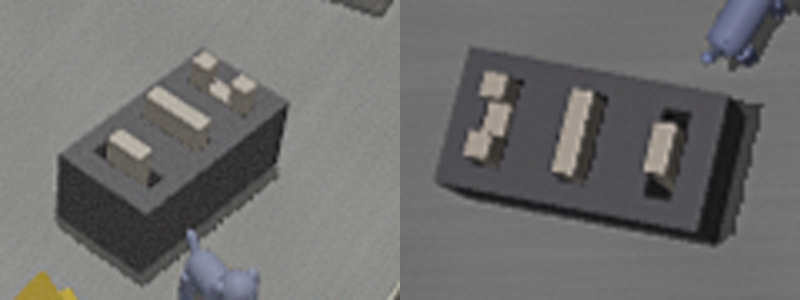

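The crop confirms it: the middle gauge (crop pixel (578,135) right, (178,115) left) is the plain 60-wide plate. To its left is the notched one (three lug pieces), to its right the narrow bar. Now the cradle, case and obstacles.

```bash
cat > m2.py <<'E'
from m import *
print('-----')
for k in 'ab':
    P=s[k+'P']
    for nm,lo,hi,r in (('foot',.004,.009,.09),('all',.004,.2,.085),('seat',.015,.2,.075)):
        m=clus(P,lo,hi,.53,-.03,r).astype(np.uint8); n,l,st,ce=cv2.connectedComponentsWithStats(m,connectivity=8)
        i=1+np.argmax(st[1:,4]); print(k,nm,st[i,4],rect(l==i,P),np.nanmax(P[l==i][:,2]).round(3))
    mm=l==i; Q=P[mm]; 
    A=np.c_[Q[:,:2],np.ones(len(Q))]
    keep=np.ones(len(Q),bool)
    for _ in range(8):
        c=np.linalg.lstsq(A[keep],Q[keep,2],rcond=None)[0]; keep=abs(A@c-Q[:,2])<.004
    print('slope',c.round(3),'n',keep.sum(),'angle',np.degrees(np.arctan(np.hypot(*c[:2]))),'uphill',np.degrees(np.arctan2(c[1],c[0])),rect(np.ones(keep.sum(),bool),Q[keep]),Q[keep,2].min(),Q[keep,2].max())
    for nm,lo,hi,x,y,r in (('rail',.0375,.0415,.49,-.27,.17),('grip',.058,.066,.487,-.281,.06),('case',.01,.06,.49,-.27,.17),('cover',.033,.0375,.49,-.27,.17)):
        m=clus(P,lo,hi,x,y,r).astype(np.uint8); n,l,st,ce=cv2.connectedComponentsWithStats(m,connectivity=8)
        for i in range(1,n):
            if st[i,4]>40: print(k,nm,st[i,4],rect(l==i,P),np.nanmedian(P[l==i][:,2]).round(4))
    # obstacles
    m=((P[...,2]>.02)&(P[...,0]>.15)&(P[...,0]<.85)&(abs(P[...,1])<.6)).astype(np.uint8); n,l,st,ce=cv2.connectedComponentsWithStats(m)
    for i in range(1,n):
        if st[i,4]>60: print(k,'obst',st[i,4],rect(l==i,P),np.nanmax(P[l==i][:,2]).round(3),ce[i].round(),s[k+'i'][l==i].mean(0).round())
E
python3 m2.py | sed '1,/-----/d'
```

```text
a foot 452 (array([529.6, -33.1]), array([102.6,  86.6]), 73.2) 0.009
a all 934 (array([524.9, -31.7]), array([102.6,  96.4]), 73.2) 0.071
a seat 423 (array([526.9, -48.7]), array([65.7, 41.2]), 74.8) 0.071
slope [0.142 0.815 0.008] n 207 angle 39.589328606801516 uphill 80.10070074712931 (array([529. , -42.9]), array([50.5, 39.1]), 72.5) 0.026864104450194427 0.0685715791327523
a rail 325 (array([ 483.6, -240.3]), array([230.7,  57.7]), 7.1) 0.0391
a rail 243 (array([ 451.9, -349.3]), array([138.4,  30.2]), 9.1) 0.0391
a rail 135 (array([ 568.6, -337.9]), array([89.4, 18.4]), 7.3) 0.0395
a grip 137 (array([ 487.9, -285.3]), array([14. , 60.7]), 8.1) 0.0622
a case 386 (array([ 441.6, -157.5]), array([102.1,  34.7]), 47.5) 0.0453
a case 5296 (array([ 488.8, -284.3]), array([235.9, 147.9]), 7.5) 0.0351
a cover 1493 (array([ 493.1, -285.2]), array([135.9, 144.6]), 10.0) 0.0358
a cover 70 (array([ 565.6, -255.1]), array([30. , 57.2]), 19.2) 0.034
a cover 49 (array([ 589.8, -261.1]), array([20. , 41.9]), 20.8) 0.0339
a obst 2482 (array([554. , 348.3]), array([199.1, 106.3]), 77.4) 0.107 [31
[... 3263 characters left out ...]
201.] [82. 80. 81.]
b obst 300 (array([537.2, 119.3]), array([63.9, 36.3]), 57.2) 0.072 [227. 204.] [134. 108.   0.]
b obst 288 (array([525.6, -49.2]), array([63.7, 37.1]), 73.8) 0.073 [285. 207.] [109. 102. 103.]
b obst 360 (array([ 438.3, -154.9]), array([103.2,  46.2]), 61.7) 0.078 [323. 236.] [ 89. 118. 105.]
b obst 360 (array([417.9,  12.7]), array([ 45.4, 103.2]), 38.8) 0.077 [265. 246.] [133.  92.  88.]
b obst 313 (array([367.9, 161.8]), array([64.3, 35.8]), 61.1) 0.073 [213. 264.] [112.   3.   3.]
b obst 286 (array([ 266. , -242.3]), array([64.6, 35.9]), 76.5) 0.074 [361. 298.] [136.  58.   1.]
b obst 162 (array([156.8, 522.6]), array([36.8,  8.9]), 73.7) 0.423 [  7. 376.] [8. 8. 9.]
```

```bash
cat > go.py <<'E'
from h import *
from scipy.spatial.transform import Rotation as Ro
def plan(p,R,n,p0=None,R0=None):
    "constant row (tool axes) that reaches p,R in n rows"
    o=monitor.get_obs()
    p0=np.array(o['ee_pos']) if p0 is None else p0; R0=Ro.from_euler('xyz',o['tcp_rot'],degrees=True).as_matrix() if R0 is None else R0
    w=Ro.from_matrix(R0.T@R).as_rotvec()/n; S=sum(Ro.from_rotvec(w*k).as_matrix() for k in range(n))
    t=np.linalg.solve(S,R0.T@(np.array(p)-p0)); print(n,'rows:',t.round(4),np.degrees(w).round(2)); 
def frame(z,y):
    "tool z dir, approx jaw dir y; picks jaw sign nearest present"
    z=np.array(z,float);z/=np.linalg.norm(z);y=np.array(y,float);y-=z*(y@z);y/=np.linalg.norm(y)
    return np.column_stack([np.cross(y,z),y,z])
def d(a): a=np.radians(a); return np.array([np.cos(a),np.sin(a),0])
E
python3 -c "
from go import *
plan([.5545,.3488,.20],frame([0,0,-1],d(77.5)),12)"
```

```text
12 rows: [-0.0383 -0.0072  0.004 ] [-0.01  0.   -0.06]
```

```bash
R='[-0.0383,-0.0072,0.004,0,0,-0.06]'
python3 -m handwheel '[[-0.0383,-0.0072,0.004,0,0,-0.06],[-0.0383,-0.0072,0.004,0,0,-0.06],[-0.0383,-0.0072,0.004,0,0,-0.06],[-0.0383,-0.0072,0.004,0,0,-0.06],[-0.0383,-0.0072,0.004,0,0,-0.06],[-0.0383,-0.0072,0.004,0,0,-0.06],[-0.0383,-0.0072,0.004,0,0,-0.06],[-0.0383,-0.0072,0.004,0,0,-0.06]]' 0.2 40
python3 -m handwheel '[[-0.0383,-0.0072,0.004,0,0,-0.06],[-0.0383,-0.0072,0.004,0,0,-0.06],[-0.0383,-0.0072,0.004,0,0,-0.06],[-0.0383,-0.0072,0.004,0,0,-0.06],[0,0,0,0,0,0],[0,0,0,0,0,0],[0,0,0,0,0,0],[0,0,0,0,0,0]]'
python3 - <<'E'
from go import *
plan([.5545,.3488,.12],frame([0,0,-1],d(77.5)),3)
a=shot('scene'); P=a['P']
m=(np.hypot(P[...,0]-.5545,P[...,1]-.3488)<.08)&(P[...,2]>.12)
print('lowest gripper z',np.sort(P[m][:,2])[:12].round(4))
save(cv2.resize(a['img'][20:200,200:420],(733,600)),'near.png')
E
```

```text
time: 0.77
ee_pos: [0.4129, 0.4091, 0.2158]
tcp_rot: [-180.0, -0.0, 167.3]
wrist_force: [-0.7, 0.9, 0.2]
opening: 0.0513
time: 1.43
ee_pos: [0.5537, 0.3492, 0.2005]
tcp_rot: [180.0, -0.0, 167.5]
wrist_force: [-0.2, 0.1, 0.0]
opening: 0.0516
3 rows: [-0.0003 -0.0001  0.0268] [ 0.   -0.    0.02]
lowest gripper z [0.1855 0.1869 0.1883 0.1883 0.1887 0.1891 0.1893 0.1894 0.1895 0.1903
 0.1904 0.1905]
```

View pics/near.png

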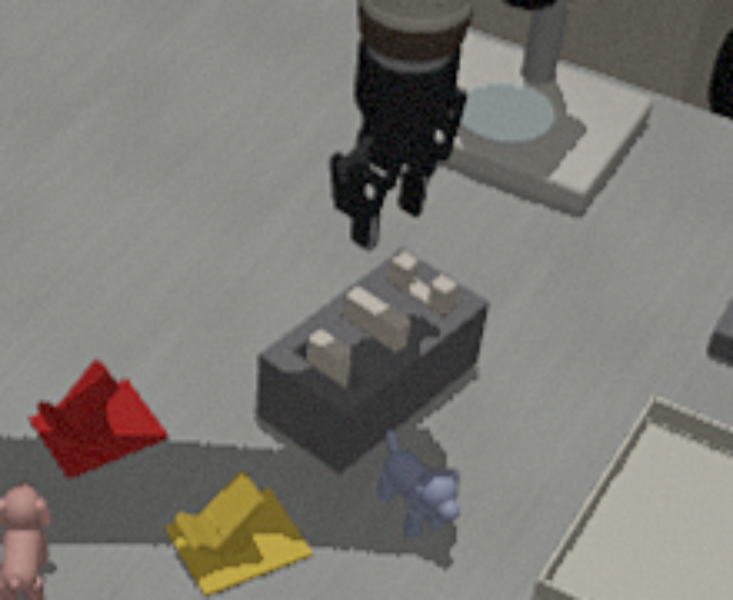

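The gripper (image pixel (400,150)) hangs over the plate (375,315). Its tips are 13 mm ahead of the TCP at this opening. I descend and grip.

```bash

python3 -m handwheel '[[-0.0006,-0.0002,0.026,0,0,0],[0,0,0.026,0,0,0],[0,0,0.026,0,0,0],[0,0,0.013,0,0,0],[0,0,0.0125,0,0,0],[0,0,0,0,0,0],[0,0,0,0,0,0],[0,0,0,0,0,0]]'
python3 -m handwheel '[[0,0,0,0,0,0],[0,0,0,0,0,0],[0,0,0,0,0,0],[0,0,0,0,0,0],[0,0,0,0,0,0],[0,0,0,0,0,0],[0,0,0,0,0,0],[0,0,0,0,0,0]]' -1 60
python3 -m handwheel '[[0,0,-0.005,0,0,0],[0,0,-0.01,0,0,0],[0,0,0,0,0,0],[0,0,0,0,0,0],[0,0,0,0,0,0],[0,0,0,0,0,0],[0,0,0,0,0,0],[0,0,0,0,0,0]]'
```

```text
time: 2.15
ee_pos: [0.5556, 0.3488, 0.0986]
tcp_rot: [179.9, 0.1, 167.5]
wrist_force: [0.3, -0.7, -0.7]
opening: 0.0514
time: 2.82
ee_pos: [0.5556, 0.3487, 0.0979]
tcp_rot: [179.9, 0.1, 167.5]
wrist_force: [0.1, -0.1, 5.8]
opening: 0.0147
time: 3.48
ee_pos: [0.5549, 0.3481, 0.1114]
tcp_rot: [-180.0, -0.0, 167.5]
wrist_force: [1.1, -0.2, -3.9]
opening: 0.0147
```

```bash

python3 -m handwheel '[[0,0,-0.02,0,0,0],[0,0,-0.025,0,0,0],[0,0,-0.025,0,0,0],[0,0,-0.025,0,0,0],[0,0,-0.025,0,0,0],[0,0,-0.02,0,0,0],[0,0,0,0,0,0],[0,0,0,0,0,0]]'
cat > crad.py <<'E'
from go import *
F=np.array([.5295,-.032,0]); u=d(74); z=np.array([0,0,1.]); s2=2**.5
up=(u+z)/s2; nrm=(-u+z)/s2; M=F-.0038*u+.0675*z
RC=frame(-up,-nrm)
E
python3 - <<'E'
from crad import *
p=M+.043*up
print(monitor.get_obs()['ee_pos'],RC.round(2),p)
plan(p+.1*nrm+.01*up,RC,14)
E
```

```text
time: 4.15
ee_pos: [0.5555, 0.3485, 0.2521]
tcp_rot: [179.9, 0.1, 167.5]
wrist_force: [0.5, -0.3, -4.4]
opening: 0.0145
[0.55551072 0.34851748 0.25211983] [[-0.96  0.19 -0.19]
 [ 0.28  0.68 -0.68]
 [ 0.   -0.71 -0.71]] [ 0.53683349 -0.00642506  0.09790559]
14 rows: [-0.0048 -0.0263  0.016 ] [3.22 0.1  0.23]
```

```bash

python3 -m handwheel '[[-0.003,-0.02,0,0,0,0],[-0.003,-0.034,0,0,0,0],[-0.003,-0.034,0,0,0,0],[-0.003,-0.034,0,0,0,0],[-0.003,-0.034,0,0,0,0],[-0.003,-0.034,0,0,0,0],[-0.003,-0.03,0,0,0,0],[-0.003,-0.02,0,0,0,0]]'
python3 - <<'E'
from crad import *
p=M+.043*up
plan(p+.1*nrm+.01*up,RC,14)
E
```

```text
time: 4.82
ee_pos: [0.5253, 0.1062, 0.2496]
tcp_rot: [-179.9, -0.1, 167.4]
wrist_force: [0.1, -0.2, -3.2]
opening: 0.0148
14 rows: [-0.0027 -0.0097  0.0095] [3.21 0.09 0.24]
```

```bash

python3 -m handwheel '[[-0.0027,-0.0097,0.0095,3.21,0.09,0.24],[-0.0027,-0.0097,0.0095,3.21,0.09,0.24],[-0.0027,-0.0097,0.0095,3.21,0.09,0.24],[-0.0027,-0.0097,0.0095,3.21,0.09,0.24],[-0.0027,-0.0097,0.0095,3.21,0.09,0.24],[-0.0027,-0.0097,0.0095,3.21,0.09,0.24],[-0.0027,-0.0097,0.0095,3.21,0.09,0.24],[-0.0027,-0.0097,0.0095,3.21,0.09,0.24]]'
python3 -m handwheel '[[-0.0027,-0.0097,0.0095,3.21,0.09,0.24],[-0.0027,-0.0097,0.0095,3.21,0.09,0.24],[-0.0027,-0.0097,0.0095,3.21,0.09,0.24],[-0.0027,-0.0097,0.0095,3.21,0.09,0.24],[-0.0027,-0.0097,0.0095,3.21,0.09,0.24],[-0.0027,-0.0097,0.0095,3.21,0.09,0.24],[0,0,0,0,0,0],[0,0,0,0,0,0]]'
cat > lk.py <<'E'
from crad import *
import sys
p=M+.043*up; o=monitor.get_obs(); T=np.array(o['ee_pos']); R=Ro.from_euler('xyz',o['tcp_rot'],degrees=True).as_matrix()
print('TCP-goal in tool axes',(R.T@(T-p)).round(4),'tilt err deg',np.degrees(Ro.from_matrix(R.T@RC).as_rotvec()).round(1))
b=shot('scene'); save(cv2.resize(b['img'][100:280,150:350],(667,600)),sys.argv[1])
# plate pixels: bright, off-white
for k,c in (('scene',b),('top',shot('top'))):
    P=c['P'];m=(c['img'].min(-1)>80)&(np.linalg.norm(P-(M+.05*nrm),axis=-1)<.09)&(P[...,2]>.06)
    Q=P[m]; A=np.c_[Q[:,:2],np.ones(len(Q))]
    if len(Q)<30: continue
    q=np.linalg.lstsq(A,Q[:,2],rcond=None)[0]; n=np.r_[-q[:2],1];n/=np.linalg.norm(n)
    print(k,len(Q),'centroid rel M along x,up,nrm',((Q.mean(0)-M)@np.c_[d(-16),up,nrm]).round(4),'normal',n.round(2),'span',[np.ptp((Q-M)@v).round(3) for v in (d(-16),up,nrm)])
E
python3 lk.py cr1.png
```

```text
time: 5.48
ee_pos: [0.5257, 0.0156, 0.1902]
tcp_rot: [-154.1, -0.4, 165.5]
wrist_force: [0.0, 0.1, -4.1]
opening: 0.0148
time: 6.15
ee_pos: [0.5205, -0.0648, 0.1754]
tcp_rot: [-135.1, -0.1, 164.0]
wrist_force: [-0.1, 0.8, -3.7]
opening: 0.0145
TCP-goal in tool axes [-0.0003 -0.0977 -0.0121] tilt err deg [ 0.1 -0.1  0. ]
scene 968 centroid rel M along x,up,nrm [0.0031 0.0092 0.0956] normal [-0.19  0.13  0.97] span [np.float64(0.08), np.float64(0.146), np.float64(0.137)]
top 478 centroid rel M along x,up,nrm [-0.0053  0.0108  0.1049] normal [-0.34 -0.66  0.67] span [np.float64(0.078), np.float64(0.151), np.float64(0.053)]
```

View pics/cr1.png

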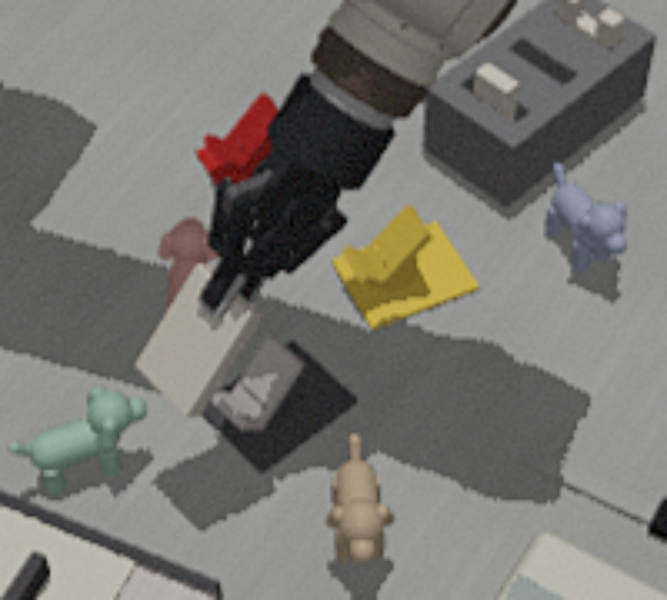

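The plate (image pixel (200,340)) hangs at 45° over the grey rest (265,400). I lower it square to the slope.

```bash

python3 -m handwheel '[[0,0.02,0,0,0,0],[0,0.025,0,0,0,0],[0,0.02,0,0,0,0],[0,0.012,0,0,0,0],[0,0.008,0,0,0,0],[0,0.005,0,0,0,0],[0,0,0,0,0,0],[0,0,0,0,0,0]]'
python3 -m handwheel '[[0,0.002,0,0,0,0],[0,0.002,0,0,0,0],[0,0.001,0,0,0,0],[0,0.001,0,0,0,0],[0,0,0,0,0,0],[0,0,0,0,0,0],[0,0,0,0,0,0],[0,0,0,0,0,0]]'
python3 lk.py cr2.png
```

```text
time: 6.92
ee_pos: [0.539, -0.004, 0.1147]
tcp_rot: [-135.1, 0.1, 164.0]
wrist_force: [-0.1, 0.2, -3.1]
opening: 0.0146
time: 7.58
ee_pos: [0.5401, 0.0002, 0.1099]
tcp_rot: [-135.0, 0.1, 164.0]
wrist_force: [-0.4, 0.3, -4.1]
opening: 0.0147
TCP-goal in tool axes [-0.0013 -0.0033 -0.0137] tilt err deg [ 0.   0.1 -0.1]
scene 722 centroid rel M along x,up,nrm [0.0032 0.0158 0.0129] normal [-0.   -0.51  0.86] span [np.float64(0.079), np.float64(0.168), np.float64(0.087)]
top 415 centroid rel M along x,up,nrm [-0.0041  0.0146  0.0138] normal [ 0.04 -0.49  0.87] span [np.float64(0.078), np.float64(0.148), np.float64(0.085)]
```

```bash

python3 -m handwheel '[[0,0.001,0.003,0,0,0],[0,0,0.003,0,0,0],[0,0,0.003,0,0,0],[0,0,0,0,0,0],[0,0,0,0,0,0],[0,0,0,0,0,0],[0,0,0,0,0,0],[0,0,0,0,0,0]]'
python3 -m handwheel '[[0,0.001,0,0,0,0],[0,0.001,0,0,0,0],[0,0,0,0,0,0],[0,0,0,0,0,0],[0,0,0,0,0,0],[0,0,0,0,0,0],[0,0,0,0,0,0],[0,0,0,0,0,0]]'
python3 -m handwheel '[[0,0,0.001,0,0,0],[0,0,0.001,0,0,0],[0,0,0.001,0,0,0],[0,0,0,0,0,0],[0,0,0,0,0,0],[0,0,0,0,0,0],[0,0,0,0,0,0],[0,0,0,0,0,0]]'
```

```text
time: 8.35
ee_pos: [0.5386, -0.0051, 0.1029]
tcp_rot: [-135.1, 0.1, 164.0]
wrist_force: [0.1, 0.2, -3.7]
opening: 0.0146
time: 9.02
ee_pos: [0.5389, -0.0038, 0.1015]
tcp_rot: [-135.0, 0.1, 164.0]
wrist_force: [-0.7, -1.3, -0.7]
opening: 0.0147
time: 9.68
ee_pos: [0.5383, -0.0059, 0.0992]
tcp_rot: [-135.0, 0.1, 164.0]
wrist_force: [-1.5, -2.9, -2.8]
opening: 0.0146
```

```bash

python3 -m handwheel '[[0,0,0.001,0,0,0],[0,0,0.001,0,0,0],[0,0,0,0,0,0],[0,0,0,0,0,0],[0,0,0,0,0,0],[0,0,0,0,0,0],[0,0,0,0,0,0],[0,0,0,0,0,0]]'
python3 -m handwheel '[[0,0,0.001,0,0,0],[0,0,0.001,0,0,0],[0,0,0,0,0,0],[0,0,0,0,0,0],[0,0,0,0,0,0],[0,0,0,0,0,0],[0,0,0,0,0,0],[0,0,0,0,0,0]]'
python3 lk.py cr2.png
```

```text
time: 10.35
ee_pos: [0.5382, -0.0066, 0.0986]
tcp_rot: [-135.1, 0.2, 164.0]
wrist_force: [-0.4, 5.4, 4.6]
opening: 0.0146
time: 11.02
ee_pos: [0.5383, -0.0068, 0.0986]
tcp_rot: [-135.2, 0.3, 164.1]
wrist_force: [-1.5, 16.7, 15.8]
opening: 0.0147
TCP-goal in tool axes [-0.0015 -0.0004 -0.0006] tilt err deg [ 0.2  0.3 -0.1]
scene 579 centroid rel M along x,up,nrm [0.0026 0.0105 0.0111] normal [ 0.01 -0.39  0.92] span [np.float64(0.08), np.float64(0.166), np.float64(0.096)]
top 326 centroid rel M along x,up,nrm [-0.0054  0.0103  0.0109] normal [ 0.03 -0.44  0.9 ] span [np.float64(0.075), np.float64(0.128), np.float64(0.087)]
```

View pics/cr2.png

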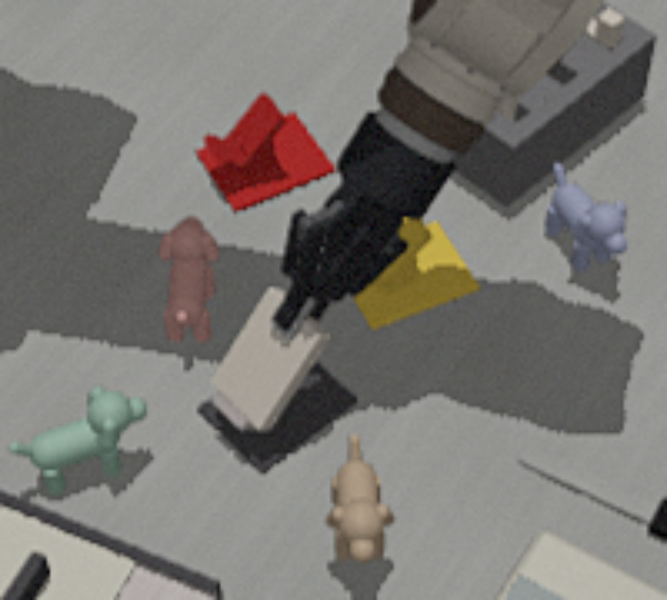

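The plate lies on the rest with its end against the lip (pixel (235,410)): 23 N along the slope. I relieve the push, open a little and retreat.

```bash

python3 -m handwheel '[[0,0,-0.0015,0,0,0],[0,0,0,0,0,0],[0,0,0,0,0,0],[0,0,0,0,0,0],[0,0,0,0,0,0],[0,0,0,0,0,0],[0,0,0,0,0,0],[0,0,0,0,0,0]]' -1 20
python3 -m handwheel '[[0,0,0,0,0,0],[0,0,0,0,0,0],[0,0,0,0,0,0],[0,0,0,0,0,0],[0,0,0,0,0,0],[0,0,0,0,0,0],[0,0,0,0,0,0],[0,0,0,0,0,0]]' -0.25
python3 -m handwheel '[[0,0,-0.005,0,0,0],[0,0,-0.015,0,0,0],[0,0,-0.025,0,0,0],[0,0,-0.025,0,0,0],[0,0,-0.02,0,0,0],[0,0,0,0,0,0],[0,0,0,0,0,0],[0,0,0,0,0,0]]'
python3 - <<'E'
from crad import *
for k in ('scene','top'):
    c=shot(k);P=c['P'];m=(c['img'].min(-1)>80)&(np.linalg.norm(P-M,axis=-1)<.065)&(P[...,2]>.04)&(abs((P-M)@nrm-.008)<.012)
    n,l,st,_=cv2.connectedComponentsWithStats(m.astype(np.uint8)); m=l==1+np.argmax(st[1:,4]); Q=P[m]
    q=np.linalg.svd(Q-Q.mean(0))[2][2] if 0 else np.linalg.svd((Q-Q.mean(0)),full_matrices=False)[2][2]
    print(k,len(Q),'rel M x,up,nrm',((Q.mean(0)-M)@np.c_[d(-16),up,nrm]).round(4),'normal',q.round(2),nrm.round(2),'mid-range',[((lambda w:(w.min()+w.max())/2)((Q-M)@v)).round(4) for v in (d(-16),up)],[np.ptp((Q-M)@v).round(3) for v in (d(-16),up,nrm)])
    B=np.c_[(Q-M)@d(-16),(Q-M)@up]*1000; print(cv2.minAreaRect(B.astype(np.float32)))
E
```

```text
time: 11.78
ee_pos: [0.5383, -0.0066, 0.0986]
tcp_rot: [-135.1, 0.2, 164.1]
wrist_force: [-0.4, 9.5, 8.1]
opening: 0.0149
time: 12.45
ee_pos: [0.5378, -0.0076, 0.0975]
tcp_rot: [-135.0, 0.1, 164.0]
wrist_force: [0.4, 0.9, -0.4]
opening: 0.0323
time: 13.12
ee_pos: [0.5551, 0.0534, 0.1605]
tcp_rot: [-135.0, 0.1, 164.0]
wrist_force: [0.3, 0.3, 0.5]
opening: 0.0322
scene 832 rel M x,up,nrm [0.0033 0.0015 0.0071] normal [-0.16 -0.67  0.73] [-0.19 -0.68  0.71] mid-range [np.float64(0.0013), np.float64(-0.0017)] [np.float64(0.064), np.float64(0.098), np.float64(0.019)]
((0.6474132537841797, -1.4734115600585938), (63.76572799682617, 98.24853515625), 1.6053831577301025)
top 550 rel M x,up,nrm [-0.0005  0.0052  0.0075] normal [ 0.18  0.65 -0.74] [-0.19 -0.68  0.71] mid-range [np.float64(0.0002), np.float64(-0.0015)] [np.float64(0.06), np.float64(0.099), np.float64(0.017)]
((-0.3575115203857422, -1.6177215576171875), (98.78009033203125, 60.63650131225586), 89.22640228271484)
```

```bash
cat >> go.py <<'E'
def path(p,R,n,p0=None,R0=None):
    o=monitor.get_obs()
    p0=np.array(o['ee_pos']) if p0 is None else np.array(p0); R0=Ro.from_euler('xyz',o['tcp_rot'],degrees=True).as_matrix() if R0 is None else R0
    w=Ro.from_matrix(R0.T@R).as_rotvec()/n; S=sum(Ro.from_rotvec(w*k).as_matrix() for k in range(n))
    t=np.linalg.solve(S,R0.T@(np.array(p)-p0)); print(n,'rows:',t.round(4),np.degrees(w).round(2))
    T=p0.copy();Rk=R0.copy()
    for k in range(n):
        T=T+Rk@t; Rk=Rk@Ro.from_rotvec(w).as_matrix()
        if k%2: print('  ',T.round(3),end='')
    print()
E
python3 - <<'E'
from crad import *
print(monitor.get_obs()['q'].round(1))
R1=frame([0,0,-1],d(40)); p1=[.54,0,.25]
path(p1,R1,8)
c=d(7.6); G=np.array([.4875,-.285,.11]); path(G,frame([0,0,-1],c),12,p1,R1)
E
```

```text
[ 21.2  29.7  20.  111.5 -34.3  47.1]
8 rows: [-0.0027 -0.0111 -0.0073] [-5.45  1.67  4.02]
   [0.558 0.045 0.186]   [0.556 0.033 0.211]   [0.55  0.018 0.232]   [ 0.54 -0.    0.25]
12 rows: [-0.0199 -0.0142  0.0117] [0.  0.  2.7]
   [ 0.543 -0.049  0.227]   [ 0.541 -0.098  0.203]   [ 0.534 -0.146  0.18 ]   [ 0.523 -0.194  0.157]   [ 0.507 -0.24   0.133]   [ 0.488 -0.285  0.11 ]
```

```bash

python3 -m handwheel '[[-0.0027,-0.0111,-0.0073,-5.45,1.67,4.02],[-0.0027,-0.0111,-0.0073,-5.45,1.67,4.02],[-0.0027,-0.0111,-0.0073,-5.45,1.67,4.02],[-0.0027,-0.0111,-0.0073,-5.45,1.67,4.02],[-0.0027,-0.0111,-0.0073,-5.45,1.67,4.02],[-0.0027,-0.0111,-0.0073,-5.45,1.67,4.02],[-0.0027,-0.0111,-0.0073,-5.45,1.67,4.02],[-0.0027,-0.0111,-0.0073,-5.45,1.67,4.02]]' 0
python3 -m handwheel '[[-0.0199,-0.0142,0.0117,0,0,2.7],[-0.0199,-0.0142,0.0117,0,0,2.7],[-0.0199,-0.0142,0.0117,0,0,2.7],[-0.0199,-0.0142,0.0117,0,0,2.7],[-0.0199,-0.0142,0.0117,0,0,2.7],[-0.0199,-0.0142,0.0117,0,0,2.7],[-0.0199,-0.0142,0.0117,0,0,2.7],[-0.0199,-0.0142,0.0117,0,0,2.7]]'
python3 -m handwheel '[[-0.0199,-0.0142,0.0117,0,0,2.7],[-0.0199,-0.0142,0.0117,0,0,2.7],[-0.0199,-0.0142,0.0117,0,0,2.7],[-0.0199,-0.0142,0.0117,0,0,2.7],[0,0,0,0,0,0],[0,0,0,0,0,0],[0,0,0,0,0,0],[0,0,0,0,0,0]]'
python3 - <<'E'
from crad import *
G=np.array([.4875,-.285,.059]); path(G,frame([0,0,-1],d(7.6)),3)
E
```

```text
time: 13.88
ee_pos: [0.5402, -0.0003, 0.251]
tcp_rot: [179.7, 0.0, 129.8]
wrist_force: [-0.6, -0.4, -0.1]
opening: 0.0427
time: 14.55
ee_pos: [0.5226, -0.1946, 0.1555]
tcp_rot: [180.0, 0.0, 108.3]
wrist_force: [0.5, 0.2, 0.2]
opening: 0.0427
time: 15.22
ee_pos: [0.4889, -0.2837, 0.1104]
tcp_rot: [179.9, 0.0, 97.7]
wrist_force: [0.4, 0.2, -0.9]
opening: 0.0428
3 rows: [-0.0004 -0.0006  0.0171] [0.03 0.01 0.04]
   [ 0.488 -0.285  0.076]
```

```bash

python3 -m handwheel '[[0.001,-0.0015,0.017,0,0,0],[0,0,0.02,0,0,0],[0,0,0.014,0,0,0],[0,0,0,0,0,0],[0,0,0,0,0,0],[0,0,0,0,0,0],[0,0,0,0,0,0],[0,0,0,0,0,0]]'
python3 -m handwheel '[[0,0,0,0,0,0],[0,0,0,0,0,0],[0,0,0,0,0,0],[0,0,0,0,0,0],[0,0,0,0,0,0],[0,0,0,0,0,0],[0,0,0,0,0,0],[0,0,0,0,0,0]]' -1 30
python3 -m handwheel '[[0,0.005,0,0,0,0],[0,0.011,0,0,0,0],[0,0.014,0,0,0,0],[0,0.014,0,0,0,0],[0,0.01,0,0,0,0],[0,0.005,0,0,0,0],[0,0,0,0,0,0],[0,0,0,0,0,0]]'
```

```text
time: 15.88
ee_pos: [0.4877, -0.2836, 0.0602]
tcp_rot: [179.8, 0.1, 97.7]
wrist_force: [-0.4, -0.5, -0.1]
opening: 0.0425
time: 16.55
ee_pos: [0.4872, -0.2835, 0.0594]
tcp_rot: [179.9, 0.0, 97.6]
wrist_force: [-0.6, 1.1, 6.0]
opening: 0.0112
time: 17.22
ee_pos: [0.5456, -0.2756, 0.0594]
tcp_rot: [180.0, 0.0, 97.6]
wrist_force: [-3.3, 1.0, 6.3]
opening: 0.0113
```

```bash

python3 -m handwheel '[[0,0.002,0,0,0,0],[0,0.001,0,0,0,0],[0,0,0,0,0,0],[0,0,0,0,0,0],[0,0,0,0,0,0],[0,0,0,0,0,0],[0,0,0,0,0,0],[0,0,0,0,0,0]]'
python3 -m handwheel '[[0,0,0,0,0,0],[0,0,0,0,0,0],[0,0,0,0,0,0],[0,0,0,0,0,0],[0,0,0,0,0,0],[0,0,-0.02,0,0,0],[0,0,-0.04,0,0,0],[0,0,-0.04,0,0,0]]' 0
python3 -m handwheel '[[0,0,-0.04,0,0,0],[0,0,-0.04,0,0,0],[0,0,-0.02,0,0,0],[0,0,0,0,0,0],[0,0,0,0,0,0],[0,0,0,0,0,0],[0,0,0,0,0,0],[0,0,0,0,0,0]]' 1
cat > re.py <<'E'
from crad import *
RG=frame(-nrm,d(-16)); 
E
python3 - <<'E'
import importlib.util
from crad import *
RG=frame(-nrm,d(-16)); pg=M+.012*nrm
path(pg+.12*nrm,RG,16)
path(pg+.12*nrm,frame(-nrm,d(164)),16)
a=shot('scene');c=shot('top')
for k in (a,c):
    P=k['P']; m=(P[...,2]>.058)&(P[...,2]<.067)&(np.hypot(P[...,0]-.545,P[...,1]+.277)<.06); print('rib',m.sum(),P[m].mean(0).round(4) if m.any() else 0)
save(np.hstack([cv2.resize(a['img'][130:350,80:330],(400,352)),cv2.resize(c['img'][150:290,240:410],(400,352))]),'open.png')
E
rm re.py
```

```text
time: 17.88
ee_pos: [0.5458, -0.2756, 0.0593]
tcp_rot: [-179.8, 0.0, 97.6]
wrist_force: [-17.6, -0.2, 14.0]
opening: 0.0116
time: 18.55
ee_pos: [0.5476, -0.2745, 0.1586]
tcp_rot: [-179.9, -0.1, 97.7]
wrist_force: [1.2, -0.7, -0.3]
opening: 0.0425
time: 19.22
ee_pos: [0.5479, -0.2749, 0.2575]
tcp_rot: [-180.0, -0.1, 97.6]
wrist_force: [-0.4, 0.0, 0.4]
opening: 0.0859Traceback (most recent call last):
  File "<stdin>", line 2, in <module>
  File "crad.py", line 1, in <module>
    from go import *
  File "go.py", line 1, in <module>
    from h import *
  File "h.py", line 1, in <module>
    import numpy as np, cv2
    from numpy.__config__ import show_config
    from numpy._core._multiarray_umath import (
    from . import (
    from .fromnumeric import any
    from . import _methods, overrides
    import pickle
    import re
  File "re.py", line 2, in <module>
    RG=frame(-nrm,d(-16)); 
NameError: name 'frame' is not defined
```

My file name shadowed a standard module. It's removed, so I rerun the check.

```bash
rm -rf __pycache__/re.*
python3 - <<'E'
from crad import *
RG=frame(-nrm,d(-16)); pg=M+.012*nrm
print(monitor.get_obs()['q'].round(0),pg,RG.round(2))
path(pg+.12*nrm,RG,16)
a=shot('scene');c=shot('top')
for k in (a,c):
    P=k['P']; m=(P[...,2]>.058)&(P[...,2]<.067)&(np.hypot(P[...,0]-.545,P[...,1]+.277)<.06); print('rib',m.sum(),P[m].mean(0).round(4) if m.any() else 0)
save(np.hstack([cv2.resize(a['img'][130:350,80:330],(400,352)),cv2.resize(c['img'][150:290,240:410],(400,352))]),'open.png')
E
```

```text
[-27.  14.  22.  97.   0.  56.] [ 0.52611372 -0.04380937  0.07598528] [[ 0.19  0.96  0.19]
 [ 0.68 -0.28  0.68]
 [ 0.71  0.   -0.71]]
16 rows: [ 0.0066 -0.0037  0.0091] [-0.58  2.77  1.4 ]
   [ 0.539 -0.262  0.24 ]   [ 0.531 -0.247  0.223]   [ 0.524 -0.231  0.208]   [ 0.517 -0.212  0.195]   [ 0.512 -0.192  0.183]   [ 0.508 -0.171  0.173]   [ 0.505 -0.148  0.166]   [ 0.503 -0.125  0.161]
rib 137 [ 0.5468 -0.2773  0.0622]
rib 85 [ 0.5449 -0.2766  0.0623]
```

View pics/open.png

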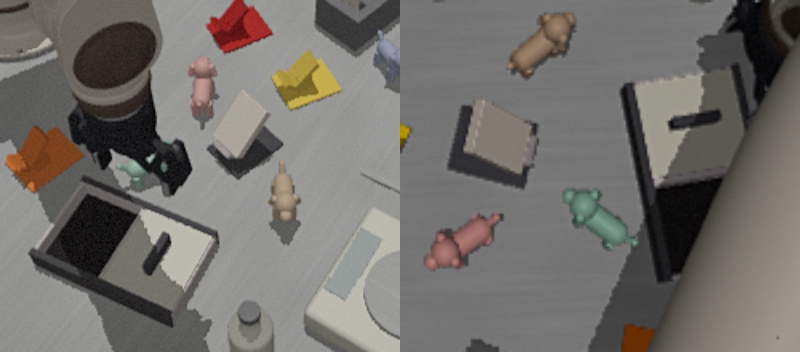

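Cover is open (rib at scene-crop (157,253); cloud puts it at 0.116 m) and the plate is still on the rest at (240,125). I check the mint dog's clearance for the regrasp pose.

```bash

python3 - <<'E'
from crad import *
RG=frame(-nrm,d(-16)); pg=M+.012*nrm
s=np.load('s0.npz'); 
for nm,x0,y0 in (('mint',.44,-.155),('pink',.419,.012),('beige',.644,-.095)):
  Q=np.vstack([P[(np.hypot(P[...,0]-x0,P[...,1]-y0)<.062)&(P[...,2]>.015)] for P in (s['aP'],s['bP'])])
  print(nm,Q.min(0).round(3),Q.max(0).round(3),'highest at',Q[Q[:,2].argmax()].round(3))
  for off in (0,.06,.12):
    L=(Q-(pg+off*nrm))@RG
    body=np.maximum.reduce([abs(L[:,0])-.043,abs(L[:,1])-.045,L[:,2]+.05]); fing=np.maximum.reduce([abs(L[:,0])-.015,abs(L[:,1])-.062,L[:,2]-.02])
    print(' off',off,'clear body',body.min().round(3),'fingers',fing.min().round(3))
R1=frame([0,0,-1],d(0)); p1=[.53,-.17,.25]; path(p1,R1,4); path(pg+.12*nrm,RG,10,p1,R1)
E
```

```text
mint [ 0.405 -0.197  0.015] [ 0.471 -0.111  0.078] highest at [ 0.451 -0.143  0.078]
 off 0 clear body 0.026 fingers 0.054
 off 0.06 clear body 0.033 fingers 0.054
 off 0.12 clear body 0.08 fingers 0.054
pink [ 0.385 -0.035  0.015] [0.45  0.057 0.078] highest at [0.402 0.03  0.078]
 off 0 clear body 0.055 fingers 0.018
 off 0.06 clear body 0.115 fingers 0.045
 off 0.12 clear body 0.175 fingers 0.105
beige [ 0.611 -0.139  0.015] [ 0.679 -0.051  0.079] highest at [ 0.651 -0.108  0.079]
 off 0 clear body 0.062 fingers 0.023
 off 0.06 clear body 0.085 fingers 0.049
 off 0.12 clear body 0.142 fingers 0.072
4 rows: [ 0.0265 -0.0023  0.002 ] [-0.   -0.01  1.91]
   [ 0.537 -0.223  0.254]   [ 0.53 -0.17  0.25]
10 rows: [ 0.0008 -0.0036  0.01  ] [-0.63  4.47  1.52]
   [ 0.523 -0.168  0.23 ]   [ 0.517 -0.162  0.211]   [ 0.511 -0.152  0.192]   [ 0.506 -0.14   0.176]   [ 0.503 -0.125  0.161]
```

```bash

python3 -m handwheel '[[0.0265,-0.0023,0.002,0,0,1.91],[0.0265,-0.0023,0.002,0,0,1.91],[0.0265,-0.0023,0.002,0,0,1.91],[0.0265,-0.0023,0.002,0,0,1.91],[0.0008,-0.0036,0.01,-0.63,4.47,1.52],[0.0008,-0.0036,0.01,-0.63,4.47,1.52],[0.0008,-0.0036,0.01,-0.63,4.47,1.52],[0.0008,-0.0036,0.01,-0.63,4.47,1.52]]'
python3 -m handwheel '[[0.0008,-0.0036,0.01,-0.63,4.47,1.52],[0.0008,-0.0036,0.01,-0.63,4.47,1.52],[0.0008,-0.0036,0.01,-0.63,4.47,1.52],[0.0008,-0.0036,0.01,-0.63,4.47,1.52],[0.0008,-0.0036,0.01,-0.63,4.47,1.52],[0.0008,-0.0036,0.01,-0.63,4.47,1.52],[0,0,0,0,0,0],[0,0,0,0,0,0]]'
python3 - <<'E'
from crad import *
RG=frame(-nrm,d(-16)); pg=M+.012*nrm
path(pg+.05*nrm,RG,4)
a=shot('scene'); c=shot('top')
save(np.hstack([cv2.resize(a['img'][130:280,140:310],(400,352)),cv2.resize(c['img'][150:290,200:370],(400,352))]),'re.png')
E
```

```text
time: 19.98
ee_pos: [0.5169, -0.1614, 0.2113]
tcp_rot: [178.3, -18.2, 84.1]
wrist_force: [0.0, -1.0, -0.4]
opening: 0.0854
time: 20.65
ee_pos: [0.5026, -0.126, 0.1605]
tcp_rot: [-179.9, -44.9, 73.9]
wrist_force: [-0.5, 0.1, 0.7]
opening: 0.0853
4 rows: [ 0.0002 -0.      0.0175] [-0.    0.02 -0.02]
   [ 0.509 -0.102  0.136]   [ 0.516 -0.078  0.111]
```

View pics/re.png

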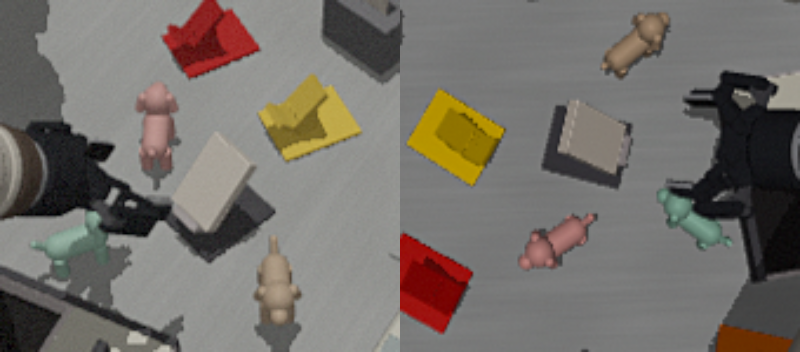

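The fingers (top-crop (680,98) and (680,190)) straddle the plate (595,138). I advance.

```bash

python3 -m handwheel '[[0,0,0.02,0,0,0],[0,0,0.025,0,0,0],[0,0,0.025,0,0,0],[0,0,0.02,0,0,0],[0,0,0.015,0,0,0],[0,0,0.009,0,0,0],[0,0,0.005,0,0,0],[0,0,0.002,0,0,0]]'
python3 - <<'E'
from crad import *
RG=frame(-nrm,d(-16)); path(M+.009*nrm,RG,1)
E
```

```text
time: 21.42
ee_pos: [0.5274, -0.0431, 0.0766]
tcp_rot: [179.8, -45.0, 74.2]
wrist_force: [-0.3, -0.6, -0.3]
opening: 0.0851
1 rows: [-0.0011 -0.001   0.0027] [0.09 0.04 0.12]
```

```bash

python3 -m handwheel '[[-0.001,-0.001,0.001,0,0,0],[0,0,0,0,0,0],[0,0,0,0,0,0],[0,0,0,0,0,0],[0,0,0,0,0,0],[0,0,0,0,0,0],[0,0,0,0,0,0],[0,0,0,0,0,0]]' 0.55 30
python3 -m handwheel '[[0,0,0,0,0,0],[0,0,0,0,0,0],[0,0,0,0,0,0],[0,0,0,0,0,0],[0,0,0,0,0,0],[0,0,0,0,0,0],[0,0,0,0,0,0],[0,0,0,0,0,0]]' -1 70
python3 -m handwheel '[[0,0,-0.003,0,0,0],[0,0,-0.004,0,0,0],[0,0,-0.004,0,0,0],[0,0,-0.004,0,0,0],[0,0,0,0,0,0],[0,0,0,0,0,0],[0,0,0,0,0,0],[0,0,0,0,0,0]]'
python3 - <<'E'
from crad import *
RG=frame(-nrm,d(-16)); path(M+.009*nrm,RG,1); print(monitor.get_obs()['torque'].round(2))
E
```

```text
time: 22.08
ee_pos: [0.526, -0.0433, 0.0746]
tcp_rot: [179.9, -45.0, 74.0]
wrist_force: [-0.2, -1.3, -0.6]
opening: 0.0664
time: 22.75
ee_pos: [0.526, -0.0436, 0.0751]
tcp_rot: [179.9, -45.0, 74.0]
wrist_force: [-5.9, -5.0, 5.2]
opening: 0.0579
time: 23.42
ee_pos: [0.5232, -0.0534, 0.0852]
tcp_rot: [179.9, -45.0, 74.1]
wrist_force: [2.3, 0.5, -1.6]
opening: 0.0578
1 rows: [0.0006 0.0001 0.0167] [ 0.1  -0.01  0.04]

[-0.68  0.08 -0.07]
```

```bash

python3 -m handwheel '[[0,0,-0.01,0,0,0],[0,0,-0.015,0,0,0],[0,0,-0.02,0,0,0],[0,0,-0.02,0,0,0],[0,0,-0.02,0,0,0],[0,0,-0.015,0,0,0],[0,0,-0.005,0,0,0],[0,0,0,0,0,0]]'
python3 - <<'E'
from crad import *
o=monitor.get_obs();print(o['q'].round(0))
C=np.array([.4305,-.2921,0])
path(C+.15*z,frame([0,0,-1],d(-82.4)),16)
a=shot('scene')
save(cv2.resize(a['img'][120:320,90:310],(660,600)),'held.png')
E
```

```text
time: 24.08
ee_pos: [0.5026, -0.1256, 0.1597]
tcp_rot: [179.8, -45.0, 74.0]
wrist_force: [0.6, 0.1, -4.1]
opening: 0.0577
[-34.  10.  -3.  94.  42.  65.]
16 rows: [-0.0104  0.0049 -0.0043] [-1.62 -2.49  3.92]
   [ 0.505 -0.148  0.151]   [ 0.504 -0.172  0.145]   [ 0.499 -0.196  0.14 ]   [ 0.491 -0.218  0.137]   [ 0.48  -0.24   0.137]   [ 0.465 -0.26   0.139]   [ 0.449 -0.277  0.143]   [ 0.43  -0.292  0.15 ]
```

View pics/held.png

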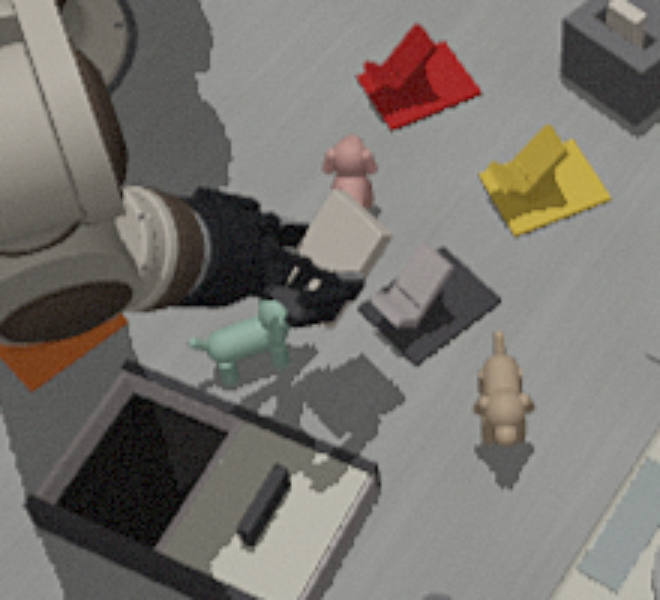

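The plate is held by its long sides (pixel (345,240)), clear of the mint dog (240,340). I level it over the compartment.

```bash

python3 -m handwheel '[[0,0,-0.015,0,0,0],[-0.0104,0.0049,-0.0043,-1.62,-2.49,3.92],[-0.0104,0.0049,-0.0043,-1.62,-2.49,3.92],[-0.0104,0.0049,-0.0043,-1.62,-2.49,3.92],[-0.0104,0.0049,-0.0043,-1.62,-2.49,3.92],[-0.0104,0.0049,-0.0043,-1.62,-2.49,3.92],[-0.0104,0.0049,-0.0043,-1.62,-2.49,3.92],[-0.0104,0.0049,-0.0043,-1.62,-2.49,3.92]]'
python3 -m handwheel '[[-0.0104,0.0049,-0.0043,-1.62,-2.49,3.92],[-0.0104,0.0049,-0.0043,-1.62,-2.49,3.92],[-0.0104,0.0049,-0.0043,-1.62,-2.49,3.92],[-0.0104,0.0049,-0.0043,-1.62,-2.49,3.92],[-0.0104,0.0049,-0.0043,-1.62,-2.49,3.92],[-0.0104,0.0049,-0.0043,-1.62,-2.49,3.92],[-0.0104,0.0049,-0.0043,-1.62,-2.49,3.92],[-0.0104,0.0049,-0.0043,-1.62,-2.49,3.92]]'
python3 -m handwheel '[[-0.0104,0.0049,-0.0043,-1.62,-2.49,3.92],[0,0,0,0,0,0],[0,0,0,0,0,0],[0,0,0,0,0,0],[0,0,0,0,0,0],[0,0,0,0,0,0],[0,0,0,0,0,0],[0,0,0,0,0,0]]'
cat > cs.py <<'E'
from crad import *
C=np.array([.4305,-.2921,0]); Rc=frame([0,0,-1],d(-82.4)); path(C+.07*z,Rc,2)
E
python3 cs.py
python3 - <<'E'
from crad import *
C=np.array([.4305,-.2921,0])
for k in ('scene','top'):
    a=shot(k);P=a['P'];T=monitor.get_obs()['ee_pos']
    m=(a['img'].min(-1)>75)&(np.linalg.norm(P-T,axis=-1)<.07)&(P[...,2]>.1)&(P[...,2]<T[2]+.01); Q=P[m]; 
    if len(Q)>30:
        A=np.c_[Q[:,:2]-T[:2],np.ones(len(Q))]; print(k,len(Q),np.linalg.lstsq(A,Q[:,2],rcond=None)[0].round(3),Q.min(0).round(3),Q.max(0).round(3))
    if k=='scene': save(cv2.resize(a['img'][180:340,70:250],(675,600)),'over.png')
E
```

```text
time: 24.8
ee_pos: [0.4925, -0.216, 0.147]
tcp_rot: [-172.6, -25.2, 41.7]
wrist_force: [-0.1, -0.1, -3.5]
opening: 0.0579
time: 25.47
ee_pos: [0.4366, -0.2941, 0.1547]
tcp_rot: [-178.5, -2.4, 11.4]
wrist_force: [0.2, -0.0, -3.3]
opening: 0.0578
time: 26.13
ee_pos: [0.4277, -0.3018, 0.1594]
tcp_rot: [-180.0, 0.0, 7.7]
wrist_force: [0.1, 0.9, -3.0]
opening: 0.0576
2 rows: [ 0.002  -0.0046  0.0447] [-0.    0.    0.05]
   [ 0.43  -0.292  0.07 ]
scene 788 [-0.068  0.02   0.155] [ 0.401 -0.337  0.137] [ 0.48  -0.26   0.168]
top 381 [-0.013  0.006  0.156] [ 0.382 -0.337  0.151] [ 0.474 -0.267  0.162]
```

View pics/over.png

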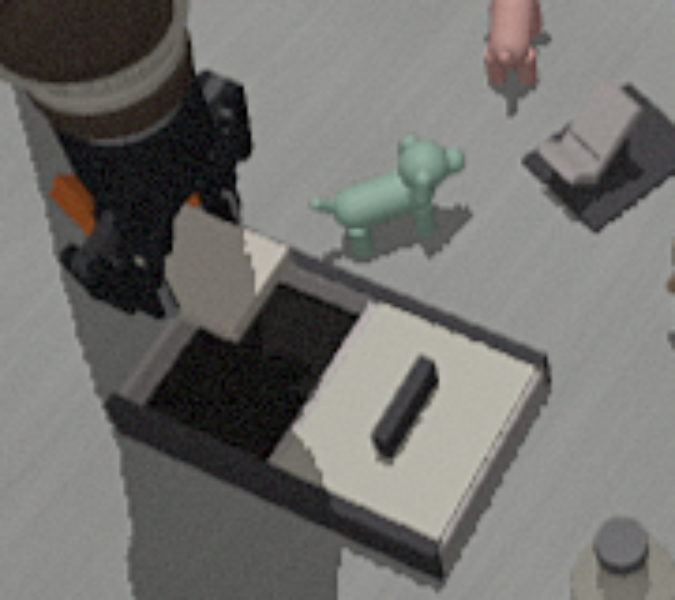

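The plate is level over the compartment (pixel (225,265)); its top is about 3 mm below the TCP. I lower it.

```bash

python3 -m handwheel '[[0.002,-0.0045,0.01,0,0,0],[0.002,-0.0045,0.02,0,0,0],[0,0,0.02,0,0,0],[0,0,0.02,0,0,0],[0,0,0.015,0,0,0],[0,0,0.005,0,0,0],[0,0,0,0,0,0],[0,0,0,0,0,0]]'
python3 -m handwheel '[[0,0,0.01,0,0,0],[0,0,0.01,0,0,0],[0,0,0.01,0,0,0],[0,0,0.006,0,0,0],[0,0,0.003,0,0,0],[0,0,0,0,0,0],[0,0,0,0,0,0],[0,0,0,0,0,0]]'
python3 -m handwheel '[[0,0,0.001,0,0,0],[0,0,0.001,0,0,0],[0,0,0.001,0,0,0],[0,0,0.001,0,0,0],[0,0,0,0,0,0],[0,0,0,0,0,0],[0,0,0,0,0,0],[0,0,0,0,0,0]]'
```

```text
time: 26.9
ee_pos: [0.4305, -0.2923, 0.0698]
tcp_rot: [180.0, 0.0, 7.7]
wrist_force: [-1.0, -0.5, -3.6]
opening: 0.0574
time: 27.57
ee_pos: [0.4307, -0.2926, 0.031]
tcp_rot: [180.0, -0.0, 7.7]
wrist_force: [-0.3, -0.4, -2.8]
opening: 0.0576
time: 28.23
ee_pos: [0.4305, -0.2924, 0.0267]
tcp_rot: [180.0, 0.0, 7.7]
wrist_force: [-0.6, 0.4, -2.7]
opening: 0.0575
```

```bash

python3 -m handwheel '[[0,0,0.001,0,0,0],[0,0,0.001,0,0,0],[0,0,0,0,0,0],[0,0,0,0,0,0],[0,0,0,0,0,0],[0,0,0,0,0,0],[0,0,0,0,0,0],[0,0,0,0,0,0]]'
python3 -m handwheel '[[0,0,0.001,0,0,0],[0,0,0,0,0,0],[0,0,0,0,0,0],[0,0,0,0,0,0],[0,0,0,0,0,0],[0,0,0,0,0,0],[0,0,0,0,0,0],[0,0,0,0,0,0]]'
```

```text
time: 28.9
ee_pos: [0.4305, -0.2925, 0.0262]
tcp_rot: [179.9, -0.0, 7.7]
wrist_force: [-6.5, 4.2, 12.7]
opening: 0.058
time: 29.57
ee_pos: [0.4305, -0.2925, 0.0261]
tcp_rot: [179.9, -0.0, 7.7]
wrist_force: [-10.1, 6.4, 21.6]
opening: 0.058
```

Floor contact at TCP z=0.026, as predicted. I relieve, release and rise.

```bash

python3 -m handwheel '[[0,0,-0.002,0,0,0],[0,0,0,0,0,0],[0,0,0,0,0,0],[0,0,0,0,0,0],[0,0,0,0,0,0],[0,0,0,0,0,0],[0,0,0,0,0,0],[0,0,0,0,0,0]]' -1 20
python3 -m handwheel '[[0,0,0,0,0,0],[0,0,0,0,0,0],[0,0,0,0,0,0],[0,0,0,0,0,0],[0,0,0,0,0,0],[0,0,0,0,0,0],[0,0,0,0,0,0],[0,0,0,0,0,0]]' 0.7
python3 -m handwheel '[[0,0,-0.005,0,0,0],[0,0,-0.015,0,0,0],[0,0,-0.03,0,0,0],[0,0,-0.03,0,0,0],[0,0,-0.025,0,0,0],[0,0,0,0,0,0],[0,0,0,0,0,0],[0,0,0,0,0,0]]'
python3 - <<'E'
from crad import *
C=np.array([.4305,-.2921,0]); T=monitor.get_obs()['ee_pos']
path([.5455,-.277,.11],frame([0,0,-1],d(7.6)),14)
a=shot('scene');P=a['P'];L=(P-C)@np.c_[d(7.6),d(97.6),z]
m=(a['img'].min(-1)>60)&(abs(L[...,0])<.05)&(abs(L[...,1])<.06)&(L[...,2]>.012)&(L[...,2]<.03); Q=L[m]
print(len(Q),cv2.minAreaRect((Q[:,:2]*1000).astype(np.float32)),'z',np.percentile(Q[:,2],[5,50,95]).round(4))
save(cv2.resize(a['img'][180:340,70:250],(675,600)),'placed.png')
E
```

```text
time: 30.23
ee_pos: [0.4307, -0.2926, 0.0262]
tcp_rot: [179.9, -0.0, 7.7]
wrist_force: [-3.3, 1.3, 7.6]
opening: 0.0579
time: 30.9
ee_pos: [0.4304, -0.2924, 0.0255]
tcp_rot: [180.0, 0.0, 7.7]
wrist_force: [-0.1, 0.8, -0.2]
opening: 0.0727
time: 31.57
ee_pos: [0.4303, -0.2923, 0.1302]
tcp_rot: [180.0, 0.0, 7.7]
wrist_force: [-0.5, -0.2, -0.5]
opening: 0.0725
14 rows: [0.0069 0.0061 0.0014] [-0.    0.   -6.42]
   [ 0.446 -0.302  0.127]   [ 0.464 -0.307  0.124]   [ 0.482 -0.309  0.122]   [ 0.5   -0.307  0.119]   [ 0.517 -0.3    0.116]   [ 0.533 -0.29   0.113]   [ 0.545 -0.277  0.11 ]
897 ((-1.7648124694824219, -1.7954521179199219), (97.68587493896484, 64.42665100097656), 1.7262461185455322) z [0.018  0.0217 0.0252]
```

View pics/placed.png

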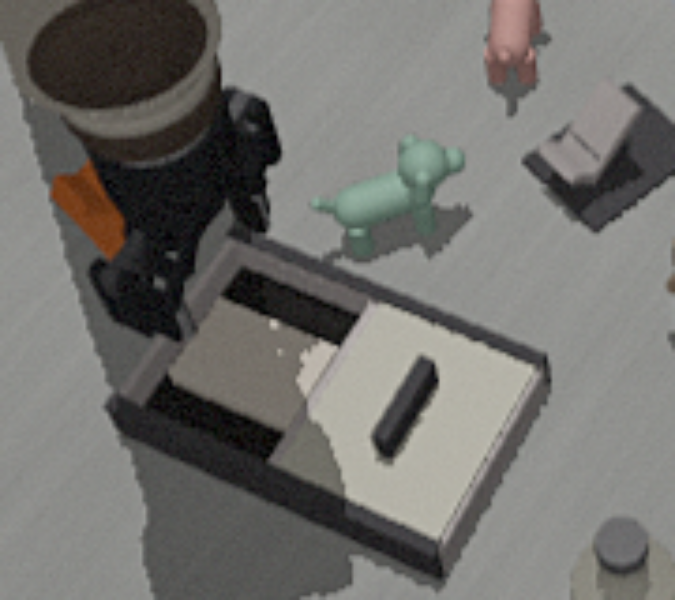

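The plate lies flat and centred (pixel (250,365); offset about 2 mm, top at 22 mm as expected). Now I shut the cover.

```bash

python3 -m handwheel '[[0.0069,0.0061,0.0014,0,0,-6.42],[0.0069,0.0061,0.0014,0,0,-6.42],[0.0069,0.0061,0.0014,0,0,-6.42],[0.0069,0.0061,0.0014,0,0,-6.42],[0.0069,0.0061,0.0014,0,0,-6.42],[0.0069,0.0061,0.0014,0,0,-6.42],[0.0069,0.0061,0.0014,0,0,-6.42],[0.0069,0.0061,0.0014,0,0,-6.42]]' 0
python3 -m handwheel '[[0.0069,0.0061,0.0014,0,0,-6.42],[0.0069,0.0061,0.0014,0,0,-6.42],[0.0069,0.0061,0.0014,0,0,-6.42],[0.0069,0.0061,0.0014,0,0,-6.42],[0.0069,0.0061,0.0014,0,0,-6.42],[0.0069,0.0061,0.0014,0,0,-6.42],[0,0,0,0,0,0],[0,0,0,0,0,0]]'
python3 - <<'E'
from crad import *
path([.5455,-.2765,.060],frame([0,0,-1],d(7.6)),3)
E
```

```text
time: 32.28
ee_pos: [0.5002, -0.3062, 0.1176]
tcp_rot: [-179.9, 0.0, 59.3]
wrist_force: [0.2, -0.4, 1.0]
opening: 0.0427
time: 32.95
ee_pos: [0.5451, -0.2759, 0.1096]
tcp_rot: [-179.9, -0.1, 97.4]
wrist_force: [1.3, -1.1, -0.0]
opening: 0.0425
3 rows: [-0.0002  0.0001  0.0165] [-0.04 -0.02 -0.07]
   [ 0.545 -0.276  0.077]
```

```bash

python3 -m handwheel '[[0,0,0.017,0,0,0],[0,0,0.02,0,0,0],[0,0,0.0125,0,0,0],[0,0,0,0,0,0],[0,0,0,0,0,0],[0,0,0,0,0,0],[0,0,0,0,0,0],[0,0,0,0,0,0]]'
python3 -m handwheel '[[0,0,0,0,0,0],[0,0,0,0,0,0],[0,0,0,0,0,0],[0,0,0,0,0,0],[0,0,0,0,0,0],[0,0,0,0,0,0],[0,0,0,0,0,0],[0,0,0,0,0,0]]' -1 30
python3 -m handwheel '[[0,-0.006,0,0,0,0],[0,-0.012,0,0,0,0],[0,-0.016,0,0,0,0],[0,-0.016,0,0,0,0],[0,-0.016,0,0,0,0],[0,-0.016,0,0,0,0],[0,-0.014,0,0,0,0],[0,-0.01,0,0,0,0]]'
python3 -m handwheel '[[0,-0.006,0,0,0,0],[0,-0.003,0,0,0,0],[0,-0.002,0,0,0,0],[0,0,0,0,0,0],[0,0,0,0,0,0],[0,0,0,0,0,0],[0,0,0,0,0,0],[0,0,0,0,0,0]]'
```

```text
time: 33.62
ee_pos: [0.546, -0.2767, 0.0626]
tcp_rot: [179.9, 0.1, 97.5]
wrist_force: [-0.1, 0.8, 0.1]
opening: 0.0425
time: 34.28
ee_pos: [0.5457, -0.2764, 0.0619]
tcp_rot: [180.0, 0.0, 97.6]
wrist_force: [-0.8, 0.6, 6.3]
opening: 0.011
time: 34.95
ee_pos: [0.4397, -0.2907, 0.0618]
tcp_rot: [180.0, 0.1, 97.5]
wrist_force: [2.8, -0.9, 4.0]
opening: 0.0115
time: 35.62
ee_pos: [0.4307, -0.2919, 0.0618]
tcp_rot: [179.9, 0.1, 97.6]
wrist_force: [5.0, -0.8, 5.2]
opening: 0.0112
```

```bash

python3 -m handwheel '[[0,-0.0015,0,0,0,0],[0,0,0,0,0,0],[0,0,0,0,0,0],[0,0,0,0,0,0],[0,0,0,0,0,0],[0,0,0,0,0,0],[0,0,0,0,0,0],[0,0,0,0,0,0]]'
python3 -m handwheel '[[0,0.002,0,0,0,0],[0,0,0,0,0,0],[0,0,0,0,0,0],[0,0,0,0,0,0],[0,0,0,0,0,0],[0,0,0,0,0,0],[0,0,0,0,0,0],[0,0,0,0,0,0]]' 0
python3 -m handwheel '[[0,0,-0.015,0,0,0],[0,0,-0.03,0,0,0],[0,0,-0.035,0,0,0],[0,0,-0.035,0,0,0],[0,0,-0.035,0,0,0],[0,0,-0.03,0,0,0],[0,0,0,0,0,0],[0,0,0,0,0,0]]'
python3 - <<'E'
from crad import *
C=np.array([.4305,-.2921,0])
for k in ('scene','top'):
    a=shot(k);P=a['P'];L=(P-C)@np.c_[d(7.6),d(97.6),z]
    m=(abs(L[...,0])<.04)&(abs(L[...,1])<.045)&(L[...,2]>.058)&(L[...,2]<.067); print(k,'rib',m.sum(),L[m].mean(0).round(4) if m.any() else 0)
    m=(a['img'].min(-1)>80)&(abs(L[...,0])<.08)&(abs(L[...,1])<.05)&(abs(L[...,2]-.0365)<.004); 
    if m.any(): print(' cover x range',L[m][:,0].min().round(4),L[m][:,0].max().round(4))
    if k=='scene': save(cv2.resize(a['img'],(800,600)),'end.png')
    s=np.load('s0.npz')
    for nm,x0,y0 in (('mint',.44,-.155),('pink',.419,.012),('beige',.644,-.095),('blue',.656,.236),('bottle',.728,-.31)):
        f=lambda P:P[(np.hypot(P[...,0]-x0,P[...,1]-y0)<.075)&(P[...,2]>.015)]
        q=f(P);r=f(s['aP' if k=='scene' else 'bP']); print(' ',nm,len(q),len(r),(np.median(q,0)-np.median(r,0)).round(3) if len(q) else '')
E
```

```text
time: 36.28
ee_pos: [0.4305, -0.292, 0.0619]
tcp_rot: [179.8, 0.1, 97.6]
wrist_force: [13.0, 0.1, 1.3]
opening: 0.0111
time: 36.95
ee_pos: [0.4299, -0.2917, 0.0614]
tcp_rot: [-180.0, 0.0, 97.5]
wrist_force: [-0.3, -0.1, -1.1]
opening: 0.0429
time: 37.62
ee_pos: [0.4307, -0.2921, 0.2434]
tcp_rot: [179.9, 0.2, 97.5]
wrist_force: [-0.0, 0.6, -0.3]
opening: 0.0424
scene rib 132 [ 0.0013 -0.0009  0.0619]
 cover x range -0.056 0.08
  mint 633 637 [-0.  0. -0.]
  pink 436 436 [-0.    -0.    -0.001]
  beige 442 445 [-0.    -0.001  0.001]
  blue 427 439 [0.001 0.    0.001]
  bottle 1023 1024 [-0.  0.  0.]
top rib 90 [-0.0004  0.0012  0.0626]
 cover x range -0.0559 0.0798
  mint 1471 498 [-0.022 -0.05   0.592]
  pink 359 361 [-0.  0.  0.]
  beige 357 355 [-0. -0.  0.]
  blue 361 358 [-0.  0.  0.]
  bottle 568 570 [ 0. -0.  0.]
```

View pics/end.png

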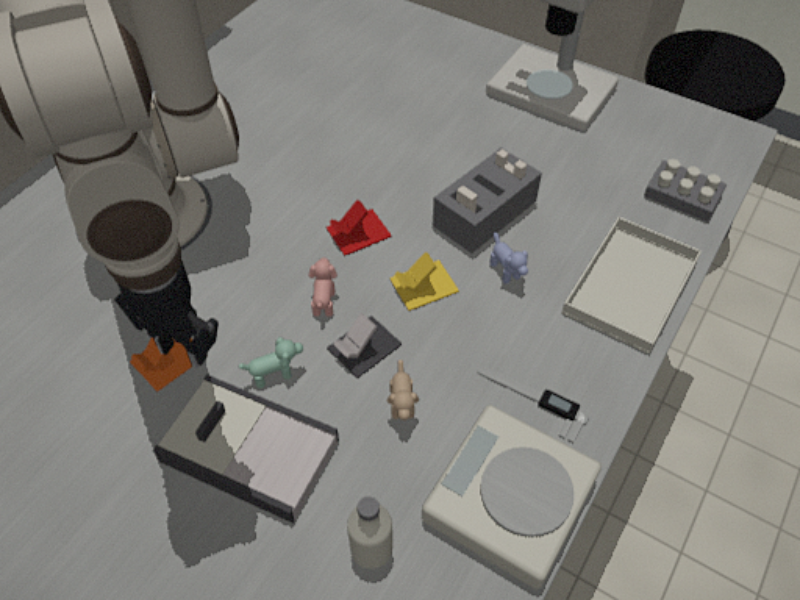

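The cover is shut over the plate (rib at (210,420)), the rack's middle slot is empty, and the other things are where they were. I hand in.

```bash
python3 -c "
from workcell import order; print(order.job_done())"
```

```text
the job is handed in; nothing more can be done
None
```

The plate lies flat in the case with the cover shut over it, and I handed the job in at about 38 s of the 70 s. No verdict was reported.

**What I did**
- Pulled the plain plate out of the rack's middle slot by its top edge.
- Laid it on the grey sloping rest until it met the lip, let go and backed off.
- Slid the cover open to its stop.
- Took the plate again by its two long sides, laid it flat in the compartment and let go.
- Slid the cover back to its stop.

**Last checks**
- **On the rest:** the plate lay within about 2 mm of its target.
- **In the case:** the plate was about 2 mm off centre, with its top face at 22 mm, as it should be.
- **Cover:** it travelled 116 mm and met the stop. The cameras put the grip rib within 1.3 mm of fully shut.
- **Other objects:** the dogs and the bottle matched their starting positions to about 1 mm. The narrow bar, the notched gauge and the caliper I judged only by eye in the last picture; they looked unmoved.
- **Robot:** the gripper was well clear, with about zero wrist force.

**What disagreed**
- **Mint dog:** in the last top view the arm covered it, so that comparison is meaningless. The other camera shows it unmoved.
- **Cover extent:** the measured length of the cover also took in the light deck behind it, so I relied on the rib position instead.

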